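# Slide the dessert tray into the display

### The arm

A 6-joint arm with a two-finger parallel gripper is mounted at the origin on the work surface. World frame = base frame: x ahead of the robot, y to its left, z up, the work surface at z = 0. Lengths are in m, angles in rad, forces in N, time in s.
With the tool pointing down it reaches from about 0.35 to 0.975 m from the base axis. Payload 4.9 kg.
Tool frame: the origin (TCP) lies midway between the tips of the shut fingers; the grasp point (between the pads) lies 19 mm behind it; z points along the fingers, y is the direction in which the jaws open and shut (so a half turn about z gives the same grasp; the last joint's range is limited). The gripper opens to 85 mm and grips with 20 to 120 N. Pads are 22 mm wide; open, the fingers measure 114 mm over their backs; the gripper's body (76 mm by 85 mm) begins 54 mm behind the grasp point. The pads swing forward as they close: fully open they stand 13 mm farther back than shut.
Start: joints at [-1.39, 0.053, 1.613, -0, 1.476, -0.119], TCP at [0.185, -0.597, 0.231] pointing down, gripper open.
Joint ranges: [-3.01, 3.01], [-1.01, 2.22], [0.06, 2.58], [-1.02, 4.17], [0.09, 2.62], [-3.14, 3.14]. Speed limits (rad/s): [2.57, 2.57, 3.14, 3.14, 3.14, 3.14].

### API

Orientations are given as a unit quaternion [w, x, y, z].
In Python, from plant import manip, cams gives the robot as it stands.
- The arm moves only by the tool jog_arm, never from a script. Its argument "targets" is a list of rows, each a list of 4 numbers: the shift along the tool's x, y, z in m, then the turn about the tool's z in degrees. A call has 1 to 5 rows; each row is the pose to reach, as a shift and turn from the pose commanded when the call began, along the tool's axes at that moment; what a row does not reach only later rows make up. A row lasts 1/12 s, in which the tool goes at most 41.7 mm and 7.16 degrees, less where a joint would pass 70% of its speed; a pose out of reach is approached as far as the arm can. A call with a gripper value outside its range is refused whole. "fingers" is the opening, from 0 (shut) to 1 (fully open), set as the call begins (left out, the last holds). The fingers move at their own pace and stop on an object; the grip force is fixed at half the most. Time passes only in rows, so rows that repeat a pose let the fingers close. It gives the time, the measured TCP pose, the force and the opening at its end, in the units of the state.
- manip.state(): the state, without advancing time (a new reading comes with each control period).
- cams.grab_frame(name): name is "side" or "top" or "wrist"; returns the picture (420x560x3 uint8, red, green, blue); there is no depth.
- cams.get_calibration(name): a dict with "camera_matrix" (3x3 intrinsics, pixels), "distortion" ([k1, k2, p1, p2, k3] as OpenCV has them; the pictures are not rectified), "cam_to_world" (4x4, takes a point from camera to world coordinates). Camera axes: x right, y up, looking along -z (the intrinsics and any distortion apply to the point x, -y, -z); pixel columns grow to the right and rows downward; lengths in m; the calibration is good to about 2 mm. A picture is of the moment at which its call begins: read the wrist's pose just before it. get_calibration takes no time and is no camera call; for the wrist camera it gives the pose at the moment of the call.
- manip.job_done(): hands the job in, once; it reports no verdict.
The state is a dict: "time": time; "joint_pos": joint angles; "joint_vel": joint speeds; "joint_efforts": joint torques, N m; "tool_pos": TCP position; "tool_rot": TCP orientation; "contact_force": force on the tool from outside, world axes, zero at the start; "ft_torque": the same for the moment, N m; "gripper_width": opening from 0.0 (shut) to 1.0 (fully open).
Only numpy, scipy, OpenCV 4.12 (cv2) and the standard library are available. Lean on these libraries where they do the work, as an engineer would, in place of code of your own. Each camera call takes 0.05 s, during which the arm holds its last target. There are 200 camera calls.

### The job

Slide the tray of desserts by its wooden handle off the steel loading board, straight across the open gap and onto the white marble display deck between the brass rails, keeping it level so that its heavy front never sags into the gap, and without lifting it off. Find the red sprung stop by feel, push the tray firmly against it for a moment (about 12 newtons on the stop, never 20), then let go so that the tray stays resting against the stop. Leave the cup, the jar and the bell where they are.

Things in the scene. Friction and masses are not known exactly. Their poses are not given: they have to be found in the camera images.
- tray: Loose aluminium tray, 140 mm wide (its x), 200 mm long (its y), 0.4 to 0.65 kg; fixed in its front half a row of ceramic pots, then a row of tarts. Origin: centre of its underside; z up; +y is its front, which goes first. Side walls 22 mm high, pots to 39 mm. The centre of mass is only about 46 mm behind the front edge: unless held level or down at the handle it tips into the gap.
- tray_front (a point): Middle of the tray's front edge, at tray x = 0, y = +100 mm, z = 12 mm. This edge is 22 mm high; below 10 mm its underside is bevelled, so it rides up over an edge it meets slightly low.
- tray_handle (a point): Centre of the tray's wooden handle, an upright plate at the rear: 60 mm along the tray's x, 12 mm thick along its y, top 56 mm above the tray's underside. The point is at tray x = 0, y = -90 mm, z = 36 mm. The tray floor (6 mm thick) is empty for 85 mm before it, so it can be gripped from above across its thickness, one finger before and one behind.
- ledge: Fixed steel loading board on which the tray starts, 200 mm (x) by 280 mm (y), top 50 mm above its origin (centre of underside, on the worktop). Its +y points across the gap to the deck; its edge at y = +140 mm bounds the gap.
- deck: Fixed white marble display deck, 220 mm (x) by 300 mm (y), top 50 mm above its origin (centre of underside): level with the board, same yaw, up to 15 mm out of line. Its near edge, a rounded brass nosing, is at y = -150 mm; +y leads inwards to the stop. Two brass rails 12 mm high along y, inner faces at x = +-82 mm, wider at the entry, leave 12 mm either side of the tray.
- deck_edge (a point): Middle of the brass nosing on the deck's near edge, on the deck's top (deck x = 0, y = -150 mm, z = 50 mm). The gap between the loading board and this edge is 85 to 105 mm wide and open down to the worktop.
- stop_bracket: Fixed dark bracket at the inner end of the deck (origin at deck x = 0, y = 144 mm, on its top; same axes). It holds, towards -y, a red sprung plate 120 mm wide, 6 to 30 mm above the deck, met by the tray. Its place is not reported and changes each time: the free face is anywhere from deck y = 65 to 105 mm. It gives 2.5 N per mm, 18 mm at most. The tray's sliding friction, 1 to 3 N, adds to it.
- cup: Loose white mug, 72 mm wide, 65 mm high, beside the work. Origin: centre of its underside.
- jar: Loose amber jar with brass lid, 70 mm wide, 100 mm high, beside the work. Origin: centre of its underside.
- bell: Loose brass counter bell, 72 mm wide, 52 mm high, beside the work. Origin: centre of its underside.
Mind the look-alikes: they are no part of the job. Leave any black or purple look-alike of the tray alone.

How it is judged:
On the way, in this order (a step that is already met when the one before it is completed fails the run):
1. the tray bridges the gap, level, its front edge at least 25 mm onto the deck (y of tray in the frame of deck above -0.225 m and z of tray in the frame of deck above 0.045 m and angle between tray's own z axis and vertical below 0.05 rad), for 0.1 s.
2. the tray pushes on the sprung stop with more than 6 N (contact force between tray and stop_bracket above 6 N and y of tray in the frame of deck above -0.042 m), for 0.2 s.
At the end, for the whole second after the job is handed in: The tray lies flat (within 0.03 rad) and still on the deck, its rear edge at least 8 mm inside the deck's near edge, between the rails (within 14 mm of the centre line, 0.12 rad), its front still resting against the red stop plate (more than 0.15 N), let go (y of tray in the frame of deck above -0.042 m and x of tray in the frame of deck between -0.014 and 0.014 m and angle between the y axis of tray and the y axis of deck, either way round below 0.12 rad and z of tray in the frame of deck between 0.045 and 0.056 m and angle between tray's own z axis and vertical below 0.03 rad and contact force between tray and stop_bracket above 0.15 N and linear speed of tray below 0.01 m/s); the robot touches nothing.
It fails at once if the tray tips or sags by more than 0.07 rad (angle between tray's own z axis and vertical above 0.07 rad).
It fails at once if the tray drops into the gap or is lifted more than 15 mm (z of tray in the frame of deck below 0.04 m or z of tray in the frame of deck above 0.065 m).
It fails at once if the tray pushes on the stop with more than 20 N (contact force between tray and stop_bracket above 20 N).
It fails at once if the cup, jar or bell is moved more than 30 mm (distance of any of cup, jar, bell from where it was at the start of the episode above 0.03 m).
It also fails if it takes over 61 s, if anything falls off the work surface, if the arm or the gripper's body presses on something with over 40 N, if the wrist force passes 120 N, or if a joint passes its speed limit or range.

## Working session

There is one attempt and no reset: what is moved stays moved. The work goes in short steps, Python scripts to look and compute and a tool call to move; the robot and the scene stay as the last step left them, time stands still between calls to the robot, and variables do not carry over. Pictures are saved under pics/ and viewed, about 8 in all and at most 12, crops included, and the job is handed in when it is done.

Besides the shell and the picture viewer there is one more tool, called after "Call:" in YAML: its name, and indented under it one key for each argument. jog_arm: Moves the arm, as the interface text tells. Its arguments: {"type":"object","properties":{"targets":{"type":"array"},"fingers":{"type":"number"}},"required":["targets"]}

```bash
mkdir -p pics; ls; python3 - <<'E'
from plant import manip, cams
import cv2,numpy as np
np.set_printoptions(precision=4,suppress=True)
for n in ("side","top"):
    im=cams.grab_frame(n); cv2.imwrite(f"pics/{n}0.png",im[:,:,::-1]); c=cams.get_calibration(n)
    print(n,np.array(c["camera_matrix"]).tolist(),c["distortion"]);print(np.array(c["cam_to_world"]))
print(manip.state())
E
```

```text
pics
side [[426.4006869279661, 0.0, 280.7289067088059], [0.0, 426.4006869279661, 214.5010464948039], [0.0, 0.0, 1.0]] [-0.033  0.     0.     0.     0.   ]
[[-0.7672  0.3235 -0.5538 -0.1855]
 [-0.6411 -0.3643  0.6755  0.7312]
 [ 0.0168  0.8733  0.4869  0.6821]
 [ 0.      0.      0.      1.    ]]
top [[502.40374294232697, 0.0, 274.32121234838297], [0.0, 502.40374294232697, 215.31274640441856], [0.0, 0.0, 1.0]] [-0.0474  0.      0.      0.      0.    ]
[[-0.009   0.9827 -0.1847  0.2096]
 [-0.9999 -0.0099 -0.0044 -0.0862]
 [-0.0062  0.1847  0.9828  1.584 ]
 [ 0.      0.      0.      1.    ]]
{'time': 0.1, 'joint_pos': array([-1.39  ,  0.0533,  1.6142,  0.    ,  1.476 , -0.119 ]), 'joint_vel': array([-0.0009, -0.0004, -0.0028, -0.0009, -0.0011,  0.0003]), 'joint_efforts': array([  0.0008, -39.4905, -37.1361,  -0.    ,   0.004 ,  -0.    ]), 'tool_pos': array([ 0.1845, -0.5965,  0.2302]), 'tool_rot': array([-0.001 ,  0.9888,  0.1493, -0.    ]), 'contact_force': array([-0.5001,  0.6624,  0.1033]), 'ft_torque': array([-0.0385,  0.0317,  0.0064]), 'gripper_width': 0.9994304624807171}
```

View pics/top0.png

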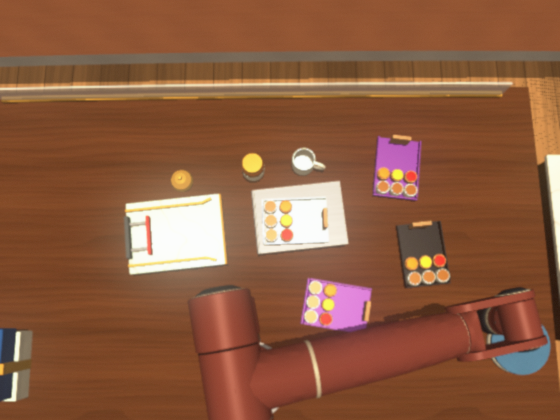

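View pics/side0.png

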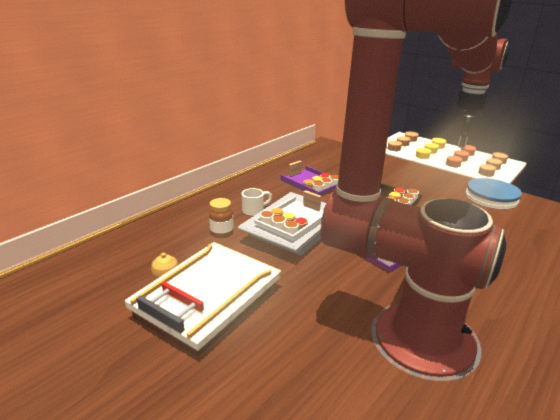

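The top view shows the deck at (126–227, 195–273) with the red plate at about (150,236). The board is at (253–348, 183–252), and the tray on it has its handle at about (325,218). The cup, jar and bell lie on the far side at (304,161), (253,165) and (181,180). The side view agrees, and the purple and black trays are look-alikes.

```bash
cat > h.py <<'E'
import numpy as np,cv2
from plant import manip,cams
np.set_printoptions(precision=4,suppress=True)
def ray(c,p):
    u=cv2.undistortPoints(np.array(p,float).reshape(-1,1,2),np.array(c["camera_matrix"]),np.array(c["distortion"])).reshape(-1,2)
    T=np.array(c["cam_to_world"]); d=np.c_[u[:,0],-u[:,1],-np.ones(len(u))]@T[:3,:3].T
    return T[:3,3],d
def onz(c,p,z):
    o,d=ray(c,p); return o+d*((z-o[2])/d[:,2])[:,None]
def tri(c1,p1,c2,p2):
    o1,d1=ray(c1,p1);o2,d2=ray(c2,p2);d1=d1[0];d2=d2[0]
    s=np.linalg.lstsq(np.c_[d1,-d2],o2-o1,rcond=None)[0]
    a=o1+s[0]*d1;b=o2+s[1]*d2;return (a+b)/2,np.linalg.norm(a-b)
def blobs(im,lo,hi,box,amin=15):
    h=cv2.cvtColor(im,cv2.COLOR_RGB2HSV);m=cv2.inRange(h,np.array(lo),np.array(hi))
    k=np.zeros_like(m);x0,y0,x1,y1=box;k[y0:y1,x0:x1]=m[y0:y1,x0:x1]
    n,l,s,c=cv2.connectedComponentsWithStats(k)
    return [(s[i,4],c[i],cv2.minAreaRect(np.argwhere(l==i)[:,::-1].astype(np.float32))) for i in range(1,n) if s[i,4]>=amin]
E
python3 - <<'E'
from h import *
t=cv2.imread("pics/top0.png")[:,:,::-1].copy();s=cv2.imread("pics/side0.png")[:,:,::-1].copy()
ct=cams.get_calibration("top");cs=cams.get_calibration("side")
print("tray handle px",t[218,325],t[185,300],t[235,190],s[198,312])
W=[(0,0,170),(179,70,255)]
for a,c,r in blobs(t,*W,(100,170,360,290),200):
    b=cv2.boxPoints(r);print("white",a,c);print(np.c_[b,onz(ct,b,.05)])
O=[(5,80,120),(22,190,255)]
print("wood top",[(a,c,onz(ct,c,.106)[0]) for a,c,r in blobs(t,*O,(316,200,335,235))])
print("wood side",[(a,c) for a,c,r in blobs(s,*O,(295,185,330,212))])
for im,c,n,bx in ((t,ct,"t",(130,205,165,262)),(s,cs,"s",(155,275,215,312))):
    R=[x for lo,hi in(((0,150,90),(6,255,255)),((172,150,90),(179,255,255))) for x in blobs(im,lo,hi,bx)]
    for a,p,r in R:print("red",n,a,p,onz(c,p,.08)[0],onz(c,cv2.boxPoints(r),.08).tolist())
big=np.hstack([cv2.resize(t[175:285,240:360],None,fx=3.3,fy=3.3,interpolation=2),cv2.resize(s[165:275,225:345],None,fx=3.3,fy=3.3,interpolation=2)])
cv2.imwrite("pics/c1.png",big[:,:,::-1])
E
```

```text
tray handle px [245 199 134] [212 186 162] [252 253 252] [148 110  78]
white 4999 [301.2022 216.4659]
[[250.7788 189.6264   0.5807  -0.0062   0.05  ]
 [340.9118 179.8529   0.6094  -0.29     0.05  ]
 [347.8458 243.7998   0.4065  -0.3046   0.05  ]
 [257.7128 253.5733   0.3791  -0.0273   0.05  ]]
white 5991 [176.7131 233.7456]
[[121.6268 203.1829   0.5415   0.3999   0.05  ]
 [217.9143 192.8663   0.5714   0.097    0.05  ]
 [225.5259 263.908    0.3483   0.0711   0.05  ]
 [129.2384 274.2245   0.3191   0.3661   0.05  ]]
wood top [(np.int32(79), array([324.5949, 217.7468]), array([ 0.4785, -0.2298,  0.106 ]))]
wood side [(np.int32(428), array([314.0444, 199.3785]))]
red t 70 [148.3    234.6857] [0.4363 0.3039 0.08  ] [[0.49072009483937673, 0.31412837284774997, 0.08000000000000007], [0.49116885959945156, 0.30692011067824043, 0.08000000000000007], [0.38349417696882143, 0.29535233400888067, 0.08000000000000007], [0.3830426162656228, 0.30246682149958887, 0.08000000000000007]]
red s 326 [181.1288 294.7669] [0.4319 0.3121 0.08  ] [[0.4881179616058424, 0.3305658963406275, 0.07999999999999996], [0.504450420778359, 0.30629122190484603, 0.07999999999999996], [0.37876721373436417, 0.2968840404419316, 0.07999999999999996], [0.36655494979538705, 0.31981251723678256, 0.07999999999999996]]
```

View pics/c1.png

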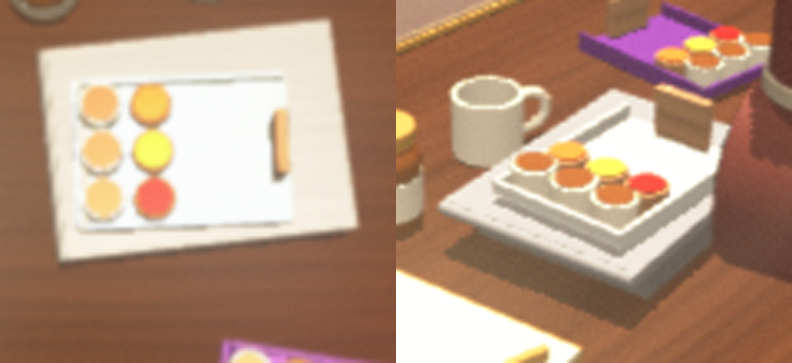

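The crop shows the tray turned a few degrees from the board. Its handle is at about (281,140), and the front row of pots is on the left. I'll move above the handle and look with the wrist camera.

Call:
jog_arm:
  targets:
    - [0.03, -0.02, -0.005, 0]
    - [0.06, -0.04, -0.01, 0]
    - [0.09, -0.06, -0.01, 0]
    - [0.12, -0.08, -0.01, 0]
    - [0.15, -0.1, -0.015, 0]

```text
time: 0.52
tool_pos: [0.2987, -0.4552, 0.2447]
tool_rot: [-0.001, 0.989, 0.149, -0.0]
contact_force: [-0.2, -0.6, -0.5]
gripper_width: 0.997
```

Call:
jog_arm:
  targets:
    - [0.03, -0.02, 0, 0]
    - [0.06, -0.04, 0, 0]
    - [0.09, -0.06, 0, 0]
    - [0.12, -0.08, 0, 0]
    - [0.15, -0.1, 0, 0]

```text
time: 0.93
tool_pos: [0.4127, -0.3157, 0.2459]
tool_rot: [-0.0, 0.989, 0.149, -0.0]
contact_force: [0.9, -0.8, 0.5]
gripper_width: 0.999
```

Call:
jog_arm:
  targets:
    - [0.025, -0.02, 0, 5]
    - [0.05, -0.04, 0, 10]
    - [0.075, -0.055, 0, 14]
    - [0.088, -0.063, 0, 15.7]
    - [0.088, -0.063, 0, 15.7]

```text
time: 1.35
tool_pos: [0.4788, -0.2287, 0.2457]
tool_rot: [-0.001, 1.0, 0.015, -0.0]
contact_force: [-0.4, -0.2, 0.1]
gripper_width: 1.0
```

```bash
python3 - <<'E'
from h import *
s=manip.state();c=cams.get_calibration("wrist")
im=cams.grab_frame("wrist");cv2.imwrite("pics/w1.png",im[:,:,::-1])
np.save("w1.npy",c,allow_pickle=True)
print(s["time"],s["tool_pos"],s["tool_rot"],s["contact_force"]);print(c)
E
```

```text
1.35 [ 0.4788 -0.2287  0.2457] [-0.0006  0.9999  0.0146 -0.0002] [-0.3836 -0.2168  0.1052]
{'camera_matrix': array([[357.0778,   0.    , 279.3511],
       [  0.    , 357.0778, 206.2336],
       [  0.    ,   0.    ,   1.    ]]), 'distortion': array([0.0135, 0.    , 0.    , 0.    , 0.    ]), 'cam_to_world': array([[ 0.0289,  0.9527,  0.3025,  0.5559],
       [-0.9996,  0.0281,  0.0072, -0.2259],
       [-0.0016, -0.3026,  0.9531,  0.3881],
       [ 0.    ,  0.    ,  0.    ,  1.    ]])}
```

View pics/w1.png

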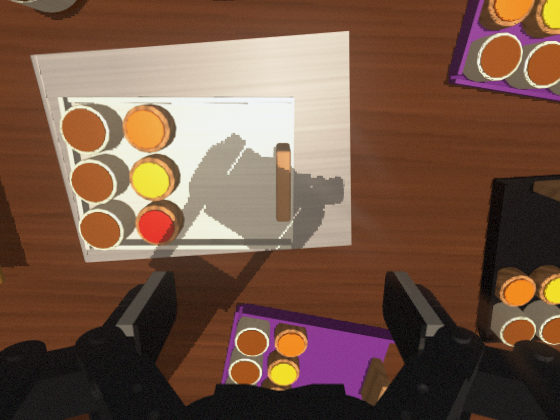

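The wrist view shows the handle's top at about (276–290, 143–221). The tray's rim corners are near (65,98), (294,97), (292,243) and (85,250), and the board's corners are near (32,55), (349,31), (352,245) and (87,262).

```bash
python3 - <<'E'
from h import *
c=np.load("w1.npy",allow_pickle=True).item();ct=cams.get_calibration("top")
w=cv2.imread("pics/w1.png")[:,:,::-1].copy();t=cv2.imread("pics/top0.png")[:,:,::-1].copy()
for lo,hi in (((4,60,50),(22,255,200)),):
  for a,p,r in blobs(w,lo,hi,(265,135,305,230),100):
    print("handle",a,p,r);H=p; print(onz(c,cv2.boxPoints(r),.106))
print("h top z.106",onz(c,[[283,143],[283,221],[276,182],[290,182]],.106))
print("tri",tri(c,[283,182],ct,[324.6,217.7]))
print("rim z.072",onz(c,[[65,98],[294,97],[292,243],[85,250]],.072))
print("board z.05",onz(c,[[32,55],[349,31],[352,245],[87,262]],.05))
cv2.imwrite("pics/c2.png",np.hstack([cv2.resize(w[130:235,255:315],None,fx=4,fy=4),cv2.resize(t[185:285,115:235],None,fx=4.2,fy=4.2)])[:,:,::-1])
E
```

```text
handle 957 [282.7921 187.3626] ((283.0, 182.0), (78.0, 14.0), 90.0)
[[ 0.5183 -0.2239  0.106 ]
 [ 0.5186 -0.2349  0.106 ]
 [ 0.4536 -0.2374  0.106 ]
 [ 0.4532 -0.2256  0.106 ]]
h top z.106 [[ 0.5184 -0.2294  0.106 ]
 [ 0.4534 -0.2315  0.106 ]
 [ 0.4869 -0.2248  0.106 ]
 [ 0.4872 -0.2361  0.106 ]]
tri (array([ 0.4822, -0.2312,  0.0867]), np.float64(0.00098865521128714))
rim z.072 [[ 0.546  -0.0448  0.072 ]
 [ 0.5528 -0.2379  0.072 ]
 [ 0.4189 -0.2415  0.072 ]
 [ 0.4058 -0.0425  0.072 ]]
board z.05 [[ 0.5802 -0.0094  0.05  ]
 [ 0.6077 -0.2836  0.05  ]
 [ 0.4089 -0.3044  0.05  ]
 [ 0.3817 -0.03    0.05  ]]
```

View pics/c2.png

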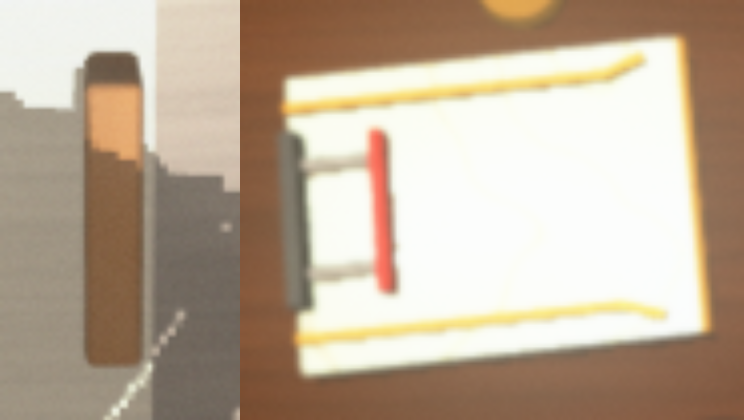

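The wrist crop shows the handle's end face at rows 143–151, so its top face spans rows 151–221 and the top centre is at (283,186). In the top crop the deck corners are at (682,37), (710,330), (286,78) and (302,375), and the front edge of the red plate runs (387,130)–(396,292).

```bash
python3 - <<'E'
from h import *
c=np.load("w1.npy",allow_pickle=True).item();ct=cams.get_calibration("top")
f=lambda P:(np.array(P,float)-[240,0])/4.2+[115,185]
print("tri top",tri(c,[283,186],ct,[324.6,217.0]), "handle",onz(c,[283,186],.106))
d=onz(ct,f([[682,37],[710,330],[286,78],[302,375]]),.05)[:,:2];print(d)
n=(d[0]+d[1])/2;far=(d[2]+d[3])/2;print("near",n,"far",far,np.degrees(np.arctan2(*(n-far)*[1,-1])),np.linalg.norm(d[0]-d[1]),np.linalg.norm(n-far))
r=onz(ct,f([[387,130],[396,292]]),.08)[:,:2];print("plate",r)
ra=onz(ct,f([[300,112],[600,80],[300,335],[600,305]]),.062)[:,:2];print("rails",ra)
y=np.radians(5.75);Y=np.array([-np.sin(y),np.cos(y)]);X=np.array([Y[1],-Y[0]])
O=(n+far)/2
for nm,p in(("near",n),("far",far),("rail+",(ra[0]+ra[1])/2),("rail-",(ra[2]+ra[3])/2),("plate",r.mean(0)),("handle",np.array([.4826,-.2305])),("front",np.array([.4759,-.0437])),("boardedge",np.array([.481,-.0197]))):
    print(nm,(p-O)@X,(p-O)@Y)
print(O)
E
```

```text
tri top (array([ 0.482 , -0.2306,  0.0993]), np.float64(0.00010099714481064844)) handle [[ 0.4837 -0.2305  0.106 ]]
[[0.5683 0.0897]
 [0.3493 0.0669]
 [0.5401 0.3861]
 [0.3189 0.3645]]
near [0.4588 0.0783] far [0.4295 0.3753] 5.632728116209322 0.22009945352844884 0.2984673652117565
plate [[0.4941 0.3009]
 [0.3757 0.2901]]
rails [[0.5117 0.3708]
 [0.5335 0.1486]
 [0.3469 0.3637]
 [0.367  0.1457]]
near -0.0003054483770616547 -0.14923337001287937
far 0.00030544837706165186 0.14923337001287934
rail+ 0.08138980206188617 0.02485940690625683
rail- -0.08394516134371977 0.03643126725157884
plate -0.0023023019523441294 0.06922646383653488
handle -0.007561095880331983 -0.4588725489464092
front 0.0044877449565227726 -0.272341169724338
boardedge 0.01196659787829225 -0.24897288440053766
[0.4441 0.2268]
```

The checks agree. The deck measures 220 x 298 mm with a 5.7° yaw, and its centre is at (0.444, 0.227). The plate face is at about deck y +69 mm and the gap is about 98 mm. The handle top triangulates to z ≈ 0.10, against 0.106 in the text. Next I descend and grip.

Call:
jog_arm:
  targets:
    - [0.004, 0.002, 0.035, 0]
    - [0.004, 0.002, 0.07, 0]
    - [0.004, 0.002, 0.1, 0]
    - [0.004, 0.002, 0.125, 0]
    - [0.004, 0.002, 0.14, 0]

```text
time: 1.82
tool_pos: [0.4789, -0.233, 0.1022]
tool_rot: [-0.001, 1.0, 0.013, -0.003]
contact_force: [-0.9, 0.2, 0.0]
gripper_width: 1.002
```

Call:
jog_arm:
  targets:
    - [0, 0, 0.015, 0]
    - [0, 0, 0.03, 0]
    - [0, 0, 0.038, 0]
    - [0, 0, 0.038, 0]
    - [0, 0, 0.038, 0]

```text
time: 2.23
tool_pos: [0.4811, -0.2336, 0.0681]
tool_rot: [-0.0, 1.0, 0.013, -0.0]
contact_force: [-0.3, -0.3, 1.0]
gripper_width: 0.999
```

```bash
python3 - <<'E'
from h import *
s=manip.state();c=cams.get_calibration("wrist")
im=cams.grab_frame("wrist");cv2.imwrite("pics/w2.png",im[:,:,::-1])
print(s["time"],s["tool_pos"],s["tool_rot"],s["contact_force"],s["ft_torque"])
E
```

```text
2.2333 [ 0.4811 -0.2336  0.0681] [-0.0002  0.9999  0.0126 -0.0004] [-0.3406 -0.3352  1.0427] [-0.0382 -0.0356 -0.0473]
```

View pics/w2.png

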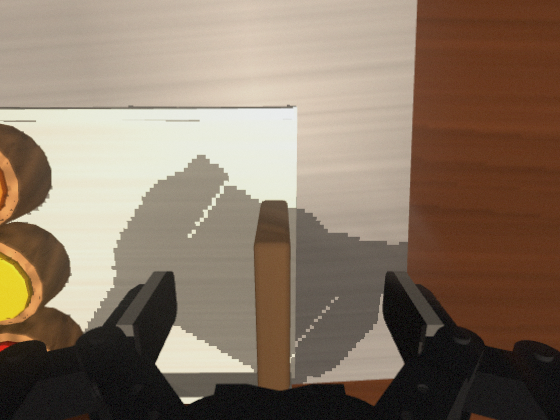

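The fingers straddle the handle (cols 255–290), with the pads at about 165 and 395, so it is centred to about 3 mm. I'll correct that and close.

Call:
jog_arm:
  targets:
    - [0.001, -0.003, 0.001, 0]
    - [0.001, -0.003, 0.001, 0]
    - [0.001, -0.003, 0.001, 0]
    - [0.001, -0.003, 0.001, 0]
    - [0.001, -0.003, 0.001, 0]
  fingers: 0

```text
time: 2.7
tool_pos: [0.4828, -0.2302, 0.0677]
tool_rot: [0.0, 1.0, 0.013, 0.0]
contact_force: [1.0, 0.2, -0.2]
gripper_width: 0.295
```

Call:
jog_arm:
  targets:
    - [0, 0, 0, 0]
    - [0, 0, 0, 0]
    - [0, 0, 0, 0]
    - [0, 0, 0, 0]
    - [0, 0, 0, 0]

```text
time: 3.12
tool_pos: [0.4827, -0.2303, 0.0677]
tool_rot: [0.0, 1.0, 0.013, 0.0]
contact_force: [-2.1, 0.3, 4.5]
gripper_width: 0.135
```

Call:
jog_arm:
  targets:
    - [0, 0, 0.001, 0]
    - [0, 0, 0.001, 0]
    - [0, 0, 0.001, 0]

```text
time: 3.37
tool_pos: [0.4827, -0.2303, 0.0677]
tool_rot: [0.0, 1.0, 0.013, -0.0]
contact_force: [-4.6, 1.7, 9.2]
gripper_width: 0.139
```

Call:
jog_arm:
  targets:
    - [0.001, -0.008, 0, -0.8]
    - [0.002, -0.016, 0, -1.7]
    - [0.003, -0.025, 0, -2.6]
    - [0.004, -0.033, 0, -3.5]
    - [0.0045, -0.04, 0, -4.2]

```text
time: 3.78
tool_pos: [0.4873, -0.1905, 0.0677]
tool_rot: [0.001, 0.999, 0.05, 0.001]
contact_force: [0.2, -4.3, 6.0]
gripper_width: 0.13
```

Call:
jog_arm:
  targets:
    - [0, -0.002, 0, 0]
    - [0, -0.004, 0, 0]
    - [0, -0.004, 0, 0]

```text
time: 4.03
tool_pos: [0.4868, -0.1864, 0.0677]
tool_rot: [0.001, 0.999, 0.05, 0.001]
contact_force: [1.3, -2.9, 6.9]
gripper_width: 0.132
```

```bash
python3 - <<'E'
from h import *
s=manip.state();c=cams.get_calibration("wrist");np.save("w3.npy",c,allow_pickle=True)
im=cams.grab_frame("wrist");cv2.imwrite("pics/w3.png",im[:,:,::-1])
print(s["time"],s["tool_pos"],s["tool_rot"],s["contact_force"],s["ft_torque"])
E
```

```text
4.0333 [ 0.4868 -0.1864  0.0677] [0.0011 0.9988 0.0499 0.0012] [ 1.3116 -2.8729  6.8528] [-0.1964  0.2205 -0.026 ]
```

View pics/w3.png

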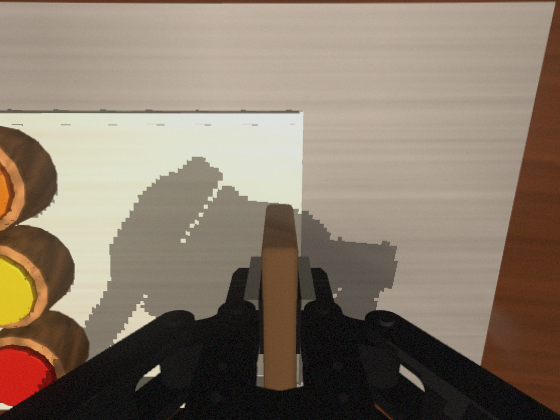

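The handle is gripped squarely. The tool yaw is 5.72°, equal to the deck's, and the handle is 1.5 mm off the deck's centre line. Next I slide along tool -y while holding the handle slightly down.

Call:
jog_arm:
  targets:
    - [0, -0.008, 0.0003, 0]
    - [0, -0.016, 0.0005, 0]
    - [0, -0.024, 0.0005, 0]
    - [0, -0.032, 0.0005, 0]
    - [0, -0.04, 0.0005, 0]

```text
time: 4.5
tool_pos: [0.4832, -0.1472, 0.0677]
tool_rot: [0.002, 0.999, 0.05, 0.002]
contact_force: [-0.1, -6.0, 7.6]
gripper_width: 0.132
```

Call:
jog_arm:
  targets:
    - [0, -0.006, 0, 0]
    - [0, -0.012, 0, 0]
    - [0, -0.018, 0, 0]
    - [0, -0.024, 0, 0]
    - [0, -0.03, 0, 0]

```text
time: 4.92
tool_pos: [0.4804, -0.1175, 0.0678]
tool_rot: [0.002, 0.999, 0.05, 0.002]
contact_force: [-0.0, -6.6, 7.2]
gripper_width: 0.134
```

```bash
python3 - <<'E'
from h import *
s=manip.state()
im=cams.grab_frame("side");cv2.imwrite("pics/s1.png",cv2.resize(im[150:330,120:380],None,fx=3,fy=3,interpolation=2)[:,:,::-1])
print(s["time"],s["tool_pos"],s["tool_rot"],s["contact_force"],s["ft_torque"])
E
```

```text
4.9167 [ 0.4804 -0.1175  0.0678] [0.002  0.9988 0.0499 0.0018] [-0.0443 -6.6407  7.2077] [-0.7425  0.2109  0.063 ]
```

View pics/s1.png

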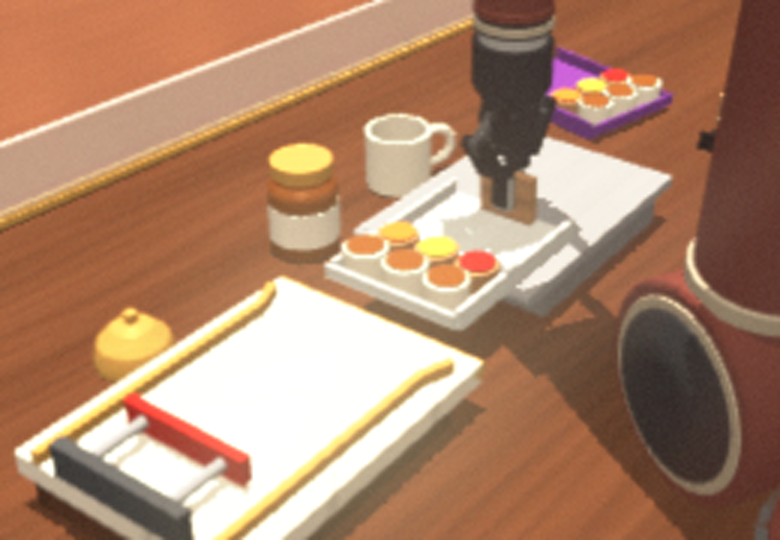

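The tray is cantilevered and level, its front just short of the nosing, and the clutter is undisturbed. I'll continue onto the deck.

Call:
jog_arm:
  targets:
    - [0, -0.004, 0, 0]
    - [0, -0.008, 0, 0]
    - [0, -0.012, 0, 0]
    - [0, -0.016, 0, 0]
    - [0, -0.02, 0, 0]

```text
time: 5.38
tool_pos: [0.4786, -0.0978, 0.068]
tool_rot: [0.002, 0.999, 0.05, 0.002]
contact_force: [2.1, -6.2, 8.0]
gripper_width: 0.136
```

Call:
jog_arm:
  targets:
    - [0, -0.005, 0, 0]
    - [0, -0.01, 0, 0]
    - [0, -0.015, 0, 0]
    - [0, -0.02, 0, 0]
    - [0, -0.025, 0, 0]

```text
time: 5.8
tool_pos: [0.4758, -0.0726, 0.0677]
tool_rot: [0.002, 0.999, 0.05, 0.002]
contact_force: [-0.3, -5.7, 8.6]
gripper_width: 0.134
```

The front is about 38 mm onto the deck. I'll ease the downward press before the rear leaves the board.

Call:
jog_arm:
  targets:
    - [0, -0.006, -0.0003, 0]
    - [0, -0.012, -0.0006, 0]
    - [0, -0.018, -0.0009, 0]
    - [0, -0.024, -0.0012, 0]
    - [0, -0.03, -0.0015, 0]

```text
time: 6.22
tool_pos: [0.4716, -0.0415, 0.0676]
tool_rot: [0.0, 0.999, 0.05, 0.0]
contact_force: [1.1, -4.6, 3.8]
gripper_width: 0.13
```

```bash
python3 - <<'E'
from h import *
s=manip.state()
c=cams.get_calibration("wrist");np.save("w4.npy",c,allow_pickle=True)
im=cams.grab_frame("wrist");cv2.imwrite("pics/w4.png",im[:,:,::-1])
im=cams.grab_frame("side");cv2.imwrite("pics/s2.png",cv2.resize(im[150:330,120:380],None,fx=3,fy=3,interpolation=2)[:,:,::-1])
print(s["time"],s["tool_pos"],s["tool_rot"],s["contact_force"],s["ft_torque"])
E
```

```text
6.2167 [ 0.4716 -0.0415  0.0676] [0.0004 0.9988 0.0496 0.0005] [ 1.1143 -4.6429  3.8162] [-0.6191  0.0048 -0.0108]
```

View pics/s2.png

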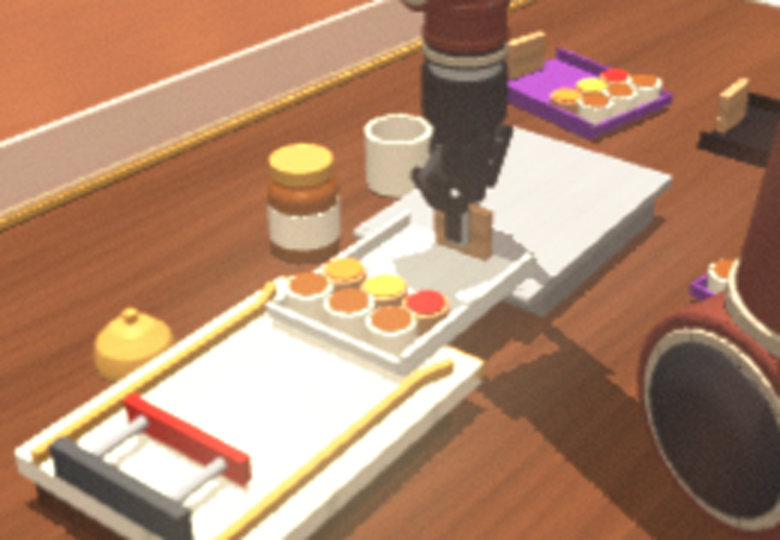

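The tray's front is on the deck, centred between the rails and level. I'll carry on with the press eased to near zero.

Call:
jog_arm:
  targets:
    - [0, -0.006, -0.0003, 0]
    - [0, -0.012, -0.0006, 0]
    - [0, -0.018, -0.0008, 0]
    - [0, -0.024, -0.0008, 0]
    - [0, -0.028, -0.0008, 0]

```text
time: 6.73
tool_pos: [0.468, -0.0129, 0.0677]
tool_rot: [-0.0, 0.999, 0.05, -0.0]
contact_force: [0.2, -4.5, 1.8]
gripper_width: 0.133
```

Call:
jog_arm:
  targets:
    - [0, -0.006, 0, 0]
    - [0, -0.012, 0, 0]
    - [0, -0.018, 0, 0]
    - [0, -0.024, 0, 0]
    - [0, -0.03, 0, 0]

```text
time: 7.15
tool_pos: [0.4651, 0.0168, 0.0677]
tool_rot: [-0.0, 0.999, 0.05, -0.0]
contact_force: [-0.1, -2.0, 0.1]
gripper_width: 0.131
```

Call:
jog_arm:
  targets:
    - [0, -0.008, 0, 0]
    - [0, -0.016, 0, 0]
    - [0, -0.024, 0, 0]
    - [0, -0.032, 0, 0]
    - [0, -0.04, 0, 0]

```text
time: 7.57
tool_pos: [0.4611, 0.0567, 0.0678]
tool_rot: [-0.0, 0.999, 0.05, -0.0]
contact_force: [0.4, -1.7, -0.9]
gripper_width: 0.134
```

Call:
jog_arm:
  targets:
    - [0, -0.007, 0, 0]
    - [0, -0.014, 0, 0]
    - [0, -0.021, 0, 0]
    - [0, -0.028, 0, 0]
    - [0, -0.032, 0, 0]

```text
time: 7.98
tool_pos: [0.4582, 0.0885, 0.0679]
tool_rot: [-0.0, 0.999, 0.05, -0.0]
contact_force: [0.4, -1.8, -1.6]
gripper_width: 0.136
```

```bash
python3 - <<'E'
from h import *
s=manip.state()
im=cams.grab_frame("side");cv2.imwrite("pics/s3.png",cv2.resize(im[150:330,120:380],None,fx=3,fy=3,interpolation=2)[:,:,::-1])
print(s["time"],s["tool_pos"],s["tool_rot"],s["contact_force"],s["ft_torque"])
E
```

```text
7.9833 [0.4582 0.0885 0.0679] [-0.0001  0.9988  0.0498 -0.0002] [ 0.4376 -1.8327 -1.6173] [-0.4065 -0.0886  0.009 ]
```

View pics/s3.png

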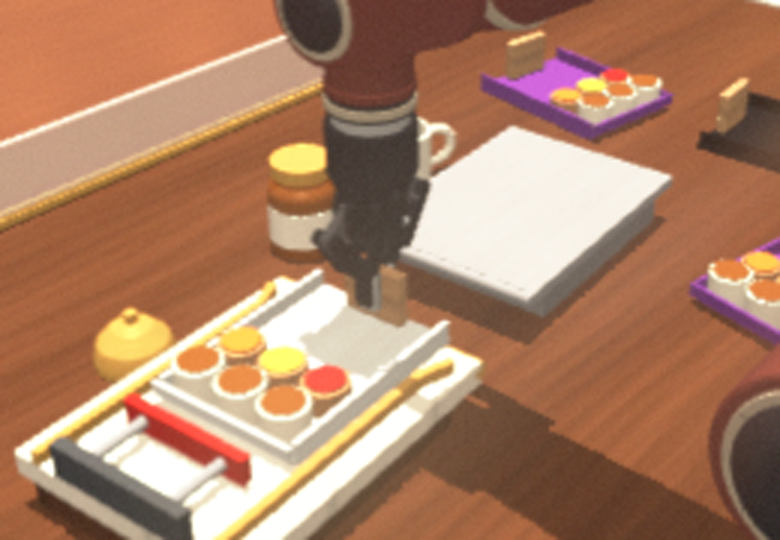

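The tray is fully on the deck, about 18 mm short of the plate by estimate. I'll approach slowly and watch the y force (about -1.8 N from friction so far).

Call:
jog_arm:
  targets:
    - [0, -0.003, 0.0001, 0]
    - [0, -0.006, 0.0002, 0]
    - [0, -0.009, 0.0002, 0]
    - [0, -0.012, 0.0002, 0]

```text
time: 8.37
tool_pos: [0.4573, 0.0996, 0.0679]
tool_rot: [0.0, 0.999, 0.049, 0.0]
contact_force: [-0.4, -1.1, -1.0]
gripper_width: 0.136
```

Call:
jog_arm:
  targets:
    - [0, -0.0015, 0, 0]
    - [0, -0.003, 0, 0]
    - [0, -0.004, 0, 0]

```text
time: 8.62
tool_pos: [0.4569, 0.1036, 0.0679]
tool_rot: [0.0, 0.999, 0.05, 0.0]
contact_force: [0.3, -1.8, -1.5]
gripper_width: 0.134
```

Call:
jog_arm:
  targets:
    - [0, -0.001, 0, 0]
    - [0, -0.002, 0, 0]
    - [0, -0.003, 0, 0]

```text
time: 8.87
tool_pos: [0.4566, 0.1066, 0.0679]
tool_rot: [0.0, 0.999, 0.049, -0.0]
contact_force: [0.6, -2.3, -1.3]
gripper_width: 0.132
```

Call:
jog_arm:
  targets:
    - [0, -0.001, 0, 0]
    - [0, -0.002, 0, 0]
    - [0, -0.002, 0, 0]

```text
time: 9.12
tool_pos: [0.4564, 0.1087, 0.0679]
tool_rot: [-0.0, 0.999, 0.05, 0.0]
contact_force: [0.8, -0.2, -2.2]
gripper_width: 0.132
```

Call:
jog_arm:
  targets:
    - [0, -0.001, 0, 0]
    - [0, -0.002, 0, 0]
    - [0, -0.002, 0, 0]

```text
time: 9.37
tool_pos: [0.4561, 0.1107, 0.0679]
tool_rot: [-0.0, 0.999, 0.05, 0.0]
contact_force: [0.5, -1.3, -1.4]
gripper_width: 0.125
```

Call:
jog_arm:
  targets:
    - [0, -0.001, 0, 0]
    - [0, -0.002, 0, 0]
    - [0, -0.002, 0, 0]

```text
time: 9.62
tool_pos: [0.4559, 0.1127, 0.0679]
tool_rot: [-0.0, 0.999, 0.05, 0.0]
contact_force: [0.3, -0.2, -0.8]
gripper_width: 0.134
```

Call:
jog_arm:
  targets:
    - [0, -0.001, 0, 0]
    - [0, -0.002, 0, 0]
    - [0, -0.002, 0, 0]

```text
time: 9.87
tool_pos: [0.4559, 0.1142, 0.068]
tool_rot: [0.0, 0.999, 0.05, 0.0]
contact_force: [0.8, -4.6, -1.2]
gripper_width: 0.132
```

Contact is at about y = 0.1135. I'll press on in small steps.

Call:
jog_arm:
  targets:
    - [0, -0.0005, 0, 0]
    - [0, -0.001, 0, 0]
    - [0, -0.001, 0, 0]

```text
time: 10.12
tool_pos: [0.4559, 0.1149, 0.068]
tool_rot: [0.001, 0.999, 0.05, 0.0]
contact_force: [0.5, -6.3, -0.5]
gripper_width: 0.133
```

Call:
jog_arm:
  targets:
    - [0, -0.0005, 0, 0]
    - [0, -0.001, 0, 0]
    - [0, -0.001, 0, 0]

```text
time: 10.37
tool_pos: [0.4558, 0.1155, 0.0682]
tool_rot: [0.001, 0.999, 0.05, 0.0]
contact_force: [0.4, -7.4, -0.4]
gripper_width: 0.131
```

Call:
jog_arm:
  targets:
    - [0, -0.0005, 0, 0]
    - [0, -0.001, 0, 0]
    - [0, -0.001, 0, 0]

```text
time: 10.62
tool_pos: [0.4558, 0.1162, 0.0682]
tool_rot: [0.002, 0.999, 0.05, 0.0]
contact_force: [0.9, -9.2, 0.1]
gripper_width: 0.135
```

Call:
jog_arm:
  targets:
    - [0, -0.0007, 0, 0]
    - [0, -0.0014, 0, 0]
    - [0, -0.002, 0, 0]
    - [0, -0.002, 0, 0]

```text
time: 10.95
tool_pos: [0.4557, 0.1175, 0.0683]
tool_rot: [0.002, 0.999, 0.05, 0.0]
contact_force: [0.6, -11.9, 0.3]
gripper_width: 0.133
```

Call:
jog_arm:
  targets:
    - [0, -0.0003, 0, 0]
    - [0, -0.0007, 0, 0]
    - [0, -0.0007, 0, 0]
    - [0, -0.0007, 0, 0]
    - [0, -0.0007, 0, 0]

```text
time: 11.37
tool_pos: [0.4557, 0.1179, 0.0684]
tool_rot: [0.003, 0.999, 0.05, 0.0]
contact_force: [0.6, -13.2, 1.2]
gripper_width: 0.129
```

Pushed to 13.2 N measured, so about 11.5–12 N on the stop, and held there. Next I ease back and then release.

Call:
jog_arm:
  targets:
    - [0, 0.001, 0, 0]
    - [0, 0.002, 0, 0]
    - [0, 0.003, 0, 0]
    - [0, 0.004, 0, 0]
    - [0, 0.004, 0, 0]

```text
time: 11.78
tool_pos: [0.4558, 0.1152, 0.068]
tool_rot: [0.001, 0.999, 0.049, 0.0]
contact_force: [0.5, -5.8, 0.1]
gripper_width: 0.129
```

Call:
jog_arm:
  targets:
    - [0, 0.0005, 0, 0]
    - [0, 0.001, 0, 0]
    - [0, 0.001, 0, 0]
    - [0, 0.001, 0, 0]

```text
time: 12.12
tool_pos: [0.4558, 0.1148, 0.068]
tool_rot: [0.0, 0.999, 0.049, 0.0]
contact_force: [-0.2, -6.0, -0.6]
gripper_width: 0.131
```

Call:
jog_arm:
  targets:
    - [0, 0.0005, 0, 0]
    - [0, 0.001, 0, 0]
    - [0, 0.001, 0, 0]
    - [0, 0.001, 0, 0]

```text
time: 12.45
tool_pos: [0.4558, 0.1143, 0.0679]
tool_rot: [-0.0, 0.999, 0.049, 0.0]
contact_force: [-0.2, -2.7, -1.2]
gripper_width: 0.125
```

Call:
jog_arm:
  targets:
    - [0, 0, 0, 0]
    - [0, 0, 0, 0]
    - [0, 0, 0, 0]
    - [0, 0, 0, 0]
    - [0, 0, 0, 0]
  fingers: 0.6

```text
time: 12.87
tool_pos: [0.4559, 0.1144, 0.068]
tool_rot: [-0.0, 0.999, 0.05, 0.0]
contact_force: [-0.1, -0.1, -0.6]
gripper_width: 0.6
```

Call:
jog_arm:
  targets:
    - [0, 0, 0, 0]
    - [0, 0, 0, 0]
    - [0, 0, 0, 0]
    - [0, 0, 0, 0]
    - [0, 0, 0, 0]

```text
time: 13.28
tool_pos: [0.4558, 0.1142, 0.0679]
tool_rot: [-0.0, 0.999, 0.049, -0.0]
contact_force: [-0.3, -0.3, 0.1]
gripper_width: 0.603
```

```bash
python3 - <<'E'
from h import *
s=manip.state()
w=cams.grab_frame("wrist");t=cams.grab_frame("top")
a=cv2.resize(w,(400,300));b=cv2.resize(t[185:285,110:243],(400,300),interpolation=2)
cv2.imwrite("pics/f1.png",np.hstack([a,b])[:,:,::-1])
print(s["time"],s["tool_pos"],s["tool_rot"],s["contact_force"],s["gripper_width"])
E
```

```text
13.2833 [0.4558 0.1142 0.0679] [-0.      0.9988  0.0495 -0.    ] [-0.2586 -0.311   0.1114] 0.6025606085342778
```

View pics/f1.png

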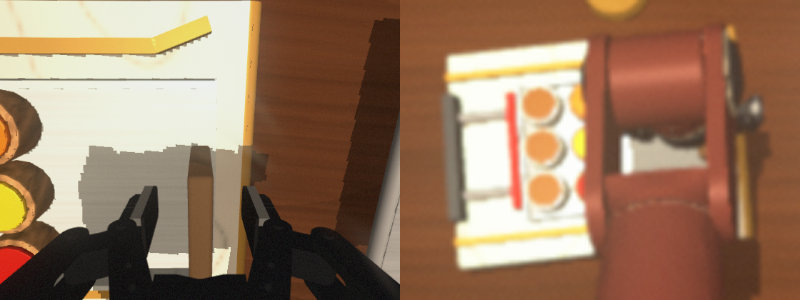

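The fingers are open and clear of the handle on both sides, and the tray's front touches the red plate in the top view. Next I raise straight up.

Call:
jog_arm:
  targets:
    - [0, 0, -0.01, 0]
    - [0, 0, -0.03, 0]
    - [0, 0, -0.06, 0]
    - [0, 0, -0.095, 0]
    - [0, 0, -0.13, 0]

```text
time: 13.8
tool_pos: [0.4552, 0.1142, 0.1996]
tool_rot: [-0.0, 0.999, 0.05, -0.0]
contact_force: [0.7, 0.1, -0.3]
gripper_width: 0.6
```

Call:
jog_arm:
  targets:
    - [0, 0.02, -0.02, 0]
    - [0, 0.05, -0.04, 0]
    - [0, 0.08, -0.05, 0]
    - [0, 0.08, -0.05, 0]
    - [0, 0.08, -0.05, 0]

```text
time: 14.22
tool_pos: [0.4643, 0.0336, 0.2497]
tool_rot: [0.0, 0.999, 0.048, 0.001]
contact_force: [-0.0, 0.5, -0.9]
gripper_width: 0.6
```

```bash
python3 - <<'E'
from h import *
s=manip.state()
w=cams.grab_frame("wrist");t=cams.grab_frame("side")
a=cv2.resize(w,(400,300));b=cv2.resize(t[180:330,120:320],(400,300),interpolation=2)
cv2.imwrite("pics/f2.png",np.hstack([a,b])[:,:,::-1])
print(s["time"],s["tool_pos"],s["contact_force"])
E
```

```text
14.2167 [0.4643 0.0336 0.2497] [-0.0008  0.456  -0.9243]
```

View pics/f2.png

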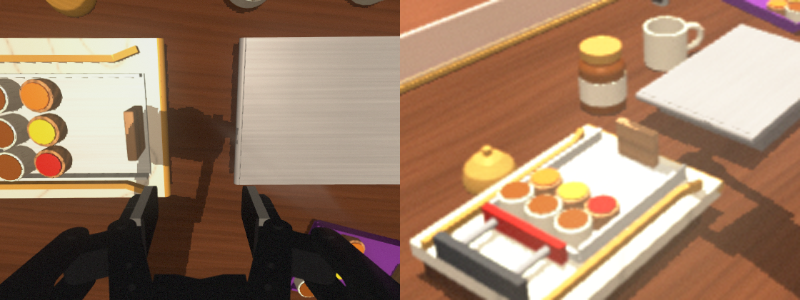

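The tray lies flat and centred between the rails. Its front is against the plate, its rear is inside the nosing, and the arm is clear.

```bash
python3 -c "
from plant import manip
print(manip.job_done(), manip.state()['time'])"
```

```text
the job is handed in; nothing more can be done
the job is handed in; nothing more can be done
```

I handed the job in after about 14 s of robot time; it reports no verdict. The tray is on the marble deck, resting against the red stop, and the arm is clear of it.

- **Slide:** I gripped the handle and turned the tray to the deck's 5.7° yaw. I held the handle down with about 7–8 N across the gap, then eased that off before the rear left the board. Tool tilt stayed within about 0.006 rad; I judged the tray itself level from the side pictures.
- **Stop:** I felt contact about 4 mm further in than the pictures had predicted. The push peaked at 13.2 N at the wrist, about 11.5–12 N on the stop after allowing for friction. I then eased back to about 2.7 N at the wrist and let go.
- **Last checks:** The final pictures show the tray flat, centred between the rails and against the plate, with its rear inside the deck's near edge. The cup, jar and bell look unmoved, and the wrist force was near zero.
- **Not checked:** The force left on the stop after letting go cannot be measured directly; I inferred it from the pictures. The handle height triangulated to 0.099 m against the stated 0.106 m, a small disagreement that did not affect the grip.

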